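Sort the loose game pieces on the cupboard ledge

TASK

Tidy the loose game pieces: stand both black ceramic chessmen upright in the rectangular tray, setting them down rather than dropping them; lay the large wooden draughtsman flat in the round dish with the small one centred flat on top of it; and nest the tall tapered beaker upright inside the wide one, fully down on its floor. Leave the canister and the domino box where they stand.

Things in the scene. Friction and masses are not known exactly. Their poses are not given: they have to be found in the camera images.
- rook: black ceramic chess rook, loose, standing upright, 60 mm high (four small battlements on top); foot 36 mm across, shaft 26 mm across between 14 and 42 mm up, crown 31 mm across from 46 to 54 mm. Origin: centre of its underside, z up. 56 to 98 g
- pawn: black ceramic chess pawn, loose, standing upright, 50 mm high; foot 34 mm across, slim neck 16 mm across at 26 mm up, head 24 mm across between 33 and 43 mm up (grip it there). Origin: centre of its underside, z up. 40 to 70 g
- large_disc: large pine draughtsman lying flat, loose: disc 44 mm in diameter, 16 mm thick. Origin: centre of its underside, z up. 20 to 35 g
- small_disc: small pine draughtsman lying flat, loose: disc 30 mm in diameter, 16 mm thick. Origin: centre of its underside, z up. 12 to 21 g
- tall_beaker: tall, slim, open aluminium dice beaker standing mouth up, loose: 95 mm high, tapering from 56 mm across at the rim to 40 mm at the foot, wall 3 mm. Origin: centre of its underside, z up. Grip it from outside about 78 mm up (53 mm across), so that the fingertips stay above the wide beaker's rim when it is seated. 64 to 112 g
- tray: low rectangular plywood tray with a cork floor, fixed to the ledge: 110 mm along its own x, 150 mm along its own y, walls 5 mm thick and 16 mm high, inner floor (100 x 140 mm) 5 mm above its underside. Origin: centre of its underside, z up
- dish: low round white ceramic dish, fixed to the ledge: 140 mm across the rim, 10 mm high, wall 4 mm thick, flat inner floor about 120 mm across, 4 mm above its underside. Origin: centre of its underside, z up
- wide_beaker: wide, short, open aluminium dice beaker standing mouth up, fixed to the ledge: 50 mm high; inside it tapers from 66 mm across at the rim to about 46 mm at the floor, which lies 5 mm above its underside. The tall beaker stands inside it on this floor with about 3 mm of play all round at the foot and its upper part sticking out. Origin: centre of its underside, z up
- canister: bystander: clear plastic canister with a grey screw top, loose, upright, 66 mm in diameter, 85 mm high. Origin: centre of its underside
- domino_box: bystander: closed wooden domino box, loose, 110 mm along its x, 45 mm along its y, 36 mm high. Origin: centre of its underside. (All other objects, such as the buzzer, the latched pine box and the game boxes, are fixed and stand along the edges: beyond x = 0.8 m or more than 0.5 m to either side)
Things that resemble listed ones, but are neither listed nor needed, are in the scene too. What is shaped like the tall_beaker but yellow is not meant. Leave any pink look-alike of the small_disc alone.

How it is judged:
At the end, for the whole second after the job is handed in: Rook and pawn upright (0.1 rad) on the tray floor inside its walls; large disc flat on the dish floor, small disc flat on it, centres within 10 mm; tall beaker upright (0.12 rad) in the wide one, axes within 8 mm, foot within 5 mm of its floor; all at rest (x of rook in the frame of tray between -0.036 and 0.036 m and y of rook in the frame of tray between -0.056 and 0.056 m and z of rook in the frame of tray between 0.002 and 0.009 m and angle between each of rook, pawn, large_disc, small_disc's own z axis and vertical below 0.1 rad and x of pawn in the frame of tray between -0.036 and 0.036 m and y of pawn in the frame of tray between -0.056 and 0.056 m and z of pawn in the frame of tray between 0.002 and 0.009 m and horizontal distance between large_disc and dish below 0.042 m and z of large_disc in the frame of dish between 0.001 and 0.008 m and horizontal distance between small_disc and large_disc below 0.01 m and z of small_disc in the frame of large_disc between 0.013 and 0.02 m and horizontal distance between tall_beaker and wide_beaker below 0.008 m and z of tall_beaker in the frame of wide_beaker between 0.002 and 0.01 m and angle between tall_beaker's own z axis and vertical below 0.12 rad and linear speed of each of rook, pawn, large_disc, small_disc, tall_beaker below 0.02 m/s); the robot touches nothing.
It fails at once if the canister is shifted by more than 30 mm or tipped (distance of canister from where it was at the start of the episode above 0.03 m or angle between canister's own z axis and vertical above 0.3 rad).
It fails at once if the domino box is shifted by more than 30 mm or tipped (distance of domino_box from where it was at the start of the episode above 0.03 m or angle between domino_box's own z axis and vertical above 0.3 rad).
It fails at once if the ceramic rook is dropped (falls freely faster than 0.6 m/s, a drop of about 18 mm) (linear speed of rook above 0.6 m/s and contact force between the fingers and rook below 0.05 N).
It fails at once if the ceramic pawn is dropped (falls freely faster than 0.6 m/s, a drop of about 18 mm) (linear speed of pawn above 0.6 m/s and contact force between the fingers and pawn below 0.05 N).
It also fails if it takes over 144 s, if anything falls off the work surface, if the arm or the gripper's body presses on something with over 40 N, if the wrist force passes 120 N, or if a joint passes its speed limit or range.

ROBOT

A 6-joint arm with a two-finger parallel gripper is mounted at the origin on the work surface. World frame = base frame: x ahead of the robot, y to its left, z up, the work surface at z = 0. Lengths are in m, angles in rad, forces in N, time in s.
With the tool pointing down it reaches from about 0.3 to 0.875 m from the base axis. Payload 4.2 kg.
Tool frame: the origin (TCP) lies at the very end of the fingers, on their centre line; the grasp point (between the pads) lies 19 mm behind it (bot.hold_point_z is the distance from the TCP to the grasp point, in m); z points along the fingers, y is the line along which they close (so a half turn about z gives the same grasp; the last joint's range is limited). The gripper opens to 85 mm and grips with 20 to 120 N. Pads are 22 mm wide; open, the fingers measure 114 mm over their backs; the gripper's body (76 mm by 85 mm) begins 54 mm behind the grasp point. The pads swing forward as they close: fully open they stand 13 mm farther back than shut.
Start: joints at [-1.178, 0.32, 1.565, -0, 1.257, -0.02], TCP at [0.231, -0.527, 0.231] pointing down, gripper open.
Joint ranges: [-3.11, 3.11], [-0.84, 2.01], [0.21, 2.61], [-1.34, 4.49], [0.05, 2.63], [-2.56, 2.56]. Speed limits (rad/s): [2.57, 2.57, 3.14, 3.14, 3.14, 3.14].

INTERFACE

Orientations are given as [roll, pitch, yaw] about the fixed x, y, z axes, in that order (R = Rz(yaw) Ry(pitch) Rx(roll)).
In Python, from workcell import bot gives the robot as it stands. The module is installed in compiled form; this text tells all that it offers. Calls block until the motion is done:
- bot.reach(position, orientation): joint-space move of the TCP to a pose.
- bot.line_to(position, rotation=None, max_speed=0.15, threshold=None): straight line of the TCP; rotation=None keeps the orientation; max_speed is the mean speed in m/s. With threshold (N) it stops when the force on the tool has changed by that much, and returns True; else False.
- bot.goto_joints(angles): joint-space move.
- bot.ungrasp() and bot.gripper_close(f_grip=None): open the fingers fully, or close them until they stop; f_grip is the grip in N (None keeps the last).
- bot.dwell(seconds).
- bot.ik(position, orientation): joint angles nearest the present ones, or None.
- bot.observe(): the state.
- bot.read_camera(name): name is "side" or "top" or "wrist"; returns a dict with "image" (384x512x3 uint8, blue, green, red), "fx", "fy", "cx", "cy" (pixels), "dist" ([k1, k2, p1, p2, k3] as OpenCV has them; the pictures are not rectified), "view" (4x4, takes a point from world to camera coordinates); the wrist camera has in their place "tool_from_camera" (4x4, takes a point from camera to tool coordinates, whose origin is the TCP and whose axes are the flange's). Camera axes: x right, y up, looking along -z (the intrinsics and any distortion apply to the point x, -y, -z); pixel columns grow to the right and rows downward; lengths in m; the calibration is good to about 2 mm. A picture is of the moment at which its call begins: read the wrist's pose just before it. There is no depth.
A pose or a line that the arm cannot do raises bot.MotionError and nothing moves.
- bot.sign_off(): hands the job in; it is judged then, once.
The state is a dict: "time_s": time; "joint_positions": joint angles; "dq": joint speeds; "joint_efforts": joint torques, N m; "position": TCP position; "tool_rot": TCP orientation; "contact_force": force on the tool from outside, world axes, zero at the start; "ft_torque": the same for the moment, N m; "opening": finger opening in m; "gripper_force": force on a finger pad.
Only numpy, scipy, OpenCV 4.12 (cv2) and the standard library are available. Lean on these libraries where they do the work, as an engineer would, in place of code of your own. Each camera call takes 0.05 s, during which the arm holds its last target. There are 200 camera calls.

## Working session

There is one attempt and no reset: what is moved stays moved. The work goes in short steps, each a Python script; the robot and the scene stay as the last script left them, time stands still between calls to the robot, and variables do not carry over. Pictures are saved under pics/ and viewed, at most 14 in all, crops included, and the job is handed in when it is done.

```bash
mkdir -p pics
python3 - <<'E'
from workcell import bot
import cv2,numpy as np
for n in("top","side"):
    c=bot.read_camera(n); cv2.imwrite(f"pics/{n}0.png",c["image"])
    V=np.array(c["view"]);print(n,c["fx"],c["fy"],c["cx"],c["cy"],c["dist"],(-V[:3,:3].T@V[:3,3]).round(3))
    cv2.imwrite(f"pics/{n}0.png",cv2.resize(c["image"],(800,600),interpolation=cv2.INTER_CUBIC))
o=bot.observe();print(o["tool_rot"],o["time_s"],o["opening"],bot.hold_point_z)
c=bot.read_camera("wrist");print(c["tool_from_camera"])
E
```

```text
top 434.13416415140074 434.13416415140074 262.80879322843623 189.7394150097939 [0.00656188 0.         0.         0.         0.        ] [0.348 0.033 1.255]
side 385.7546515130168 385.7546515130168 255.64085168143643 188.9591981776774 [-0.12020262  0.          0.          0.          0.        ] [ 0.445 -0.797  0.61 ]
[-3.14000672e+00 -4.03496387e-05  4.12811918e-01] 0.1 0.08522901448027027 0.0187
[[-1.21859936e-04  9.62358997e-01  2.71781430e-01  6.77156168e-02]
 [ 9.99999545e-01  3.74329104e-04 -8.77098556e-04  7.35768561e-04]
 [-9.45819386e-04  2.71781200e-01 -9.62358605e-01 -1.41128934e-01]
 [ 0.00000000e+00  0.00000000e+00  0.00000000e+00  1.00000000e+00]]
```

View pics/top0.png

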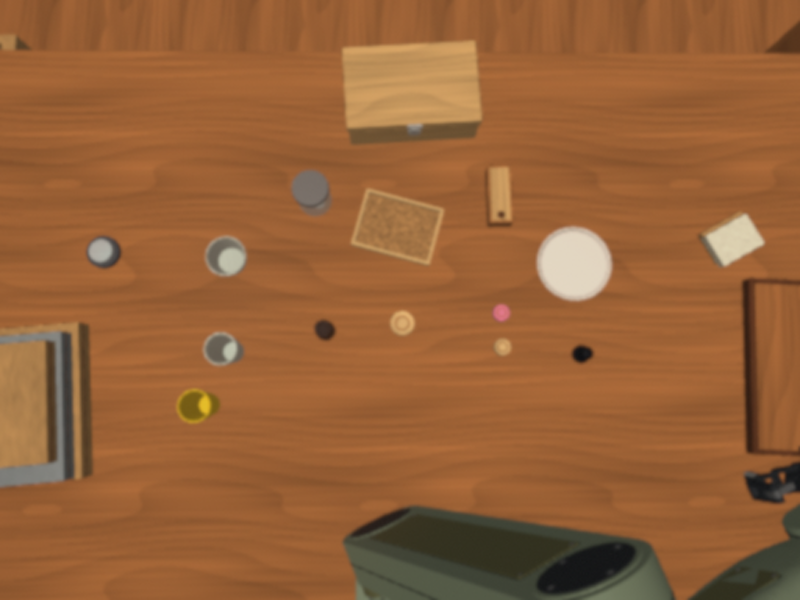

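View pics/side0.png

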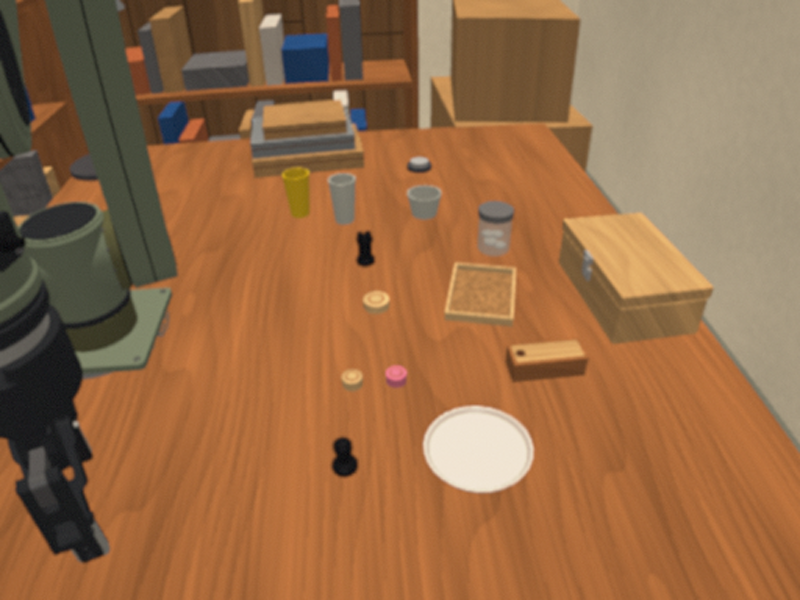

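Candidates (top view, 800 px):
- Tall beaker: grey (222,349) or yellow (194,405). The grey aluminium one is meant.
- Small disc: pine (503,346) or pink (501,312). The pine one is meant.
- The rest: rook (325,330), pawn (582,353), large disc (402,322), wide beaker (226,256), tray (398,227), dish (574,263).

Next I'll take close wrist views.

```bash
cat > h.py <<'E'
from workcell import bot
import cv2,numpy as np,json
from scipy.spatial.transform import Rotation as Ro
F=np.diag([1,-1,-1.])
def meta(c,o=None):
    K=np.array([[c["fx"],0,c["cx"]],[0,c["fy"],c["cy"]],[0,0,1.]])
    if "view" in c: V=np.array(c["view"])
    else:
        T=np.eye(4);T[:3,:3]=Ro.from_euler("xyz",o["tool_rot"]).as_matrix();T[:3,3]=o["position"]
        V=np.linalg.inv(T@np.array(c["tool_from_camera"]))
    return dict(K=K.tolist(),D=list(map(float,c["dist"])),V=V.tolist())
def shot(name,file):
    o=bot.observe();c=bot.read_camera(name);m=meta(c,o)
    cv2.imwrite(f"pics/{file}.png",cv2.resize(c["image"],(800,600),interpolation=cv2.INTER_CUBIC))
    json.dump(m,open(f"pics/{file}.json","w"));return c["image"],m
def world(m,uv,z,s=800/512):
    "800-px picture coords -> world at height z"
    uv=(np.array(uv,float)+.5)/s-.5
    V=np.array(m["V"]);p=cv2.undistortPoints(uv.reshape(1,1,2),np.array(m["K"]),np.array(m["D"]))[0,0]
    d=V[:3,:3].T@F@np.array([p[0],p[1],1]);C=-V[:3,:3].T@V[:3,3]
    return (C+d*(z-C[2])/d[2])[:2]
def pix(m,P,s=800/512):
    V=np.array(m["V"]);P=np.atleast_2d(P);q=(V[:3,:3]@P.T).T+V[:3,3]
    uv=cv2.projectPoints(q@F,np.zeros(3),np.zeros(3),np.array(m["K"]),np.array(m["D"]))[0][:,0]
    return (uv+.5)*s-.5
def load(f): return json.load(open(f"pics/{f}.json"))
H=np.pi/2
E
python3 - <<'E'
from h import *
_,m=shot("top","top1")
R={k:world(m,uv,z).round(3) for k,uv,z in [("rook",(323,330),.03),("pawn",(583,353),.02),("large",(402,322),.016),("small",(503,346),.016),("tall",(222,349),.095),("wide",(226,256),.05),("tray",(398,227),.016),("dish",(574,263),.01),("can",(311,188),.085),("dom",(500,195),.036),("yellow",(194,405),.095)]}
print(R)
def mid(*k): return sum(R[i] for i in k)/len(k)
for f,p in [("w1",mid("pawn","small","dish")),("w2",mid("rook","large","tray")),("w3",mid("tall","wide"))]:
    bot.reach([p[0],p[1],.26],[np.pi,0,H]);shot("wrist",f)
    print(f,p,bot.observe()["time_s"],bot.observe()["joint_positions"])
E
```

```text
{'rook': array([0.45 , 0.161]), 'pawn': array([ 0.406, -0.312]), 'large': array([0.465, 0.018]), 'small': array([ 0.42 , -0.167]), 'tall': array([0.413, 0.324]), 'wide': array([0.582, 0.333]), 'tray': array([0.643, 0.025]), 'dish': array([ 0.575, -0.305]), 'can': array([0.698, 0.179]), 'dom': array([ 0.699, -0.165]), 'yellow': array([0.32 , 0.368])}
w1 [ 0.467      -0.26133333] 1.5917 [-5.33502946e-01  2.39676087e-01  1.60491122e+00 -4.64378641e-04
  1.29717558e+00 -5.31501028e-01]
w2 [0.51933333 0.068     ] 2.9 [ 1.06168239e-01  2.21225857e-01  1.62940992e+00 -5.22474521e-04
  1.29093888e+00  1.08000094e-01]
w3 [0.4975 0.3285] 3.975 [ 5.61894825e-01  3.37053673e-01  1.46577413e+00 -7.42175935e-04
  1.33896144e+00  5.63937986e-01]
```

View pics/w1.png

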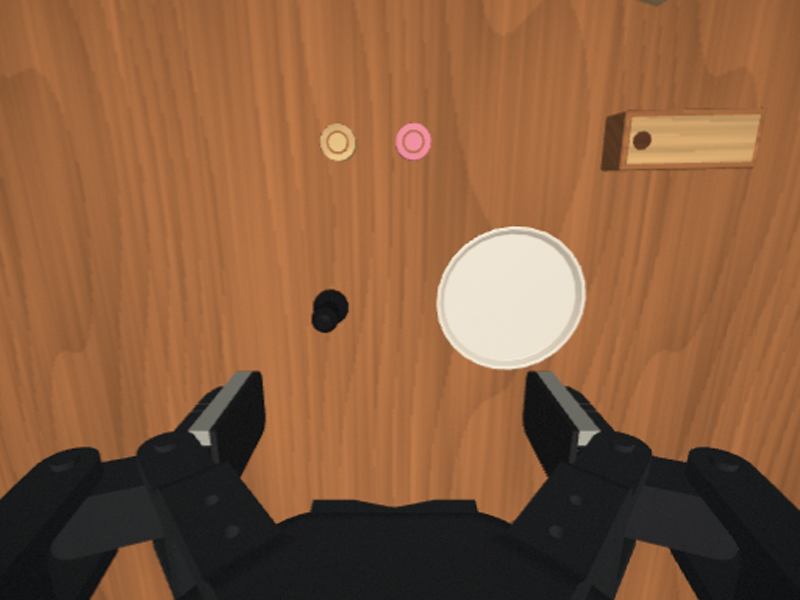

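View pics/w2.png

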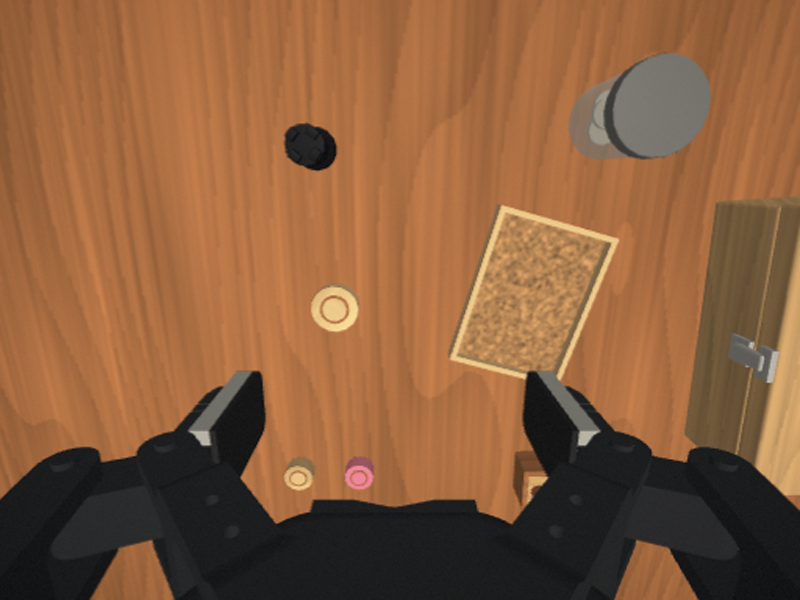

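View pics/w3.png

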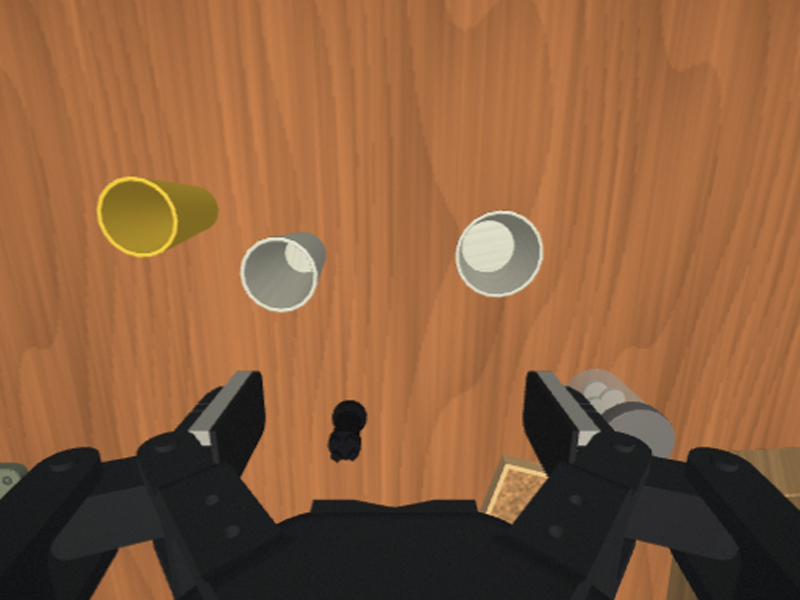

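w1 shows pine small disc (338,142) next to pink (413,141), pawn foot (330,307) with head (325,319), and dish (511,298). w2 shows rook top (306,144), large disc (334,308), and tray corners (500,206), (618,240), (451,357). w3 shows the grey tall beaker rim (280,274), wide beaker rim (500,254) with floor (488,246), and the yellow one (138,216), which I leave alone.

Run:
```python
from h import *
L=[("w1","small",(338,142),.016),("w1","pawnfoot",(330,307),.003),("w1","pawnhead",(325,319),.04),("w1","dish",(511,298),.01),
("w2","rooktop",(306,144),.057),("w2","large",(334.5,308.5),.016),("w2","ta",(500,206),.016),("w2","tb",(618,240),.016),("w2","tc",(451,357),.016),
("w3","tall",(279.5,274.5),.095),("w3","wide",(499.5,254),.05),("w3","widefloor",(488,246),.005),("w3","rookfoot",(350,416),.004),("w2","smallchk",(298,478),.016)]
P={}
for f,n,uv,z in L: P[n]=world(load(f),uv,z); print(n,P[n].round(4))
print("tray",(P["tb"]+P["tc"])/2,"short",P["tb"]-P["ta"],"long",P["tc"]-P["ta"])
# overlay predicted outlines
t=np.linspace(0,2*np.pi,60)
def circ(img,m,c,z,r): cv2.polylines(img,[pix(m,np.c_[c[0]+r*np.cos(t),c[1]+r*np.sin(t),0*t+z]).round().astype(int)],True,(255,0,255),1)
out=[]
for f,cs,box in [("w1",[("small",.016,.015),("small",0,.015),("dish",.01,.07),("pawnfoot",0,.017),("pawnfoot",.04,.012)],(290,110,300,270)),
 ("w2",[("rooktop",.054,.0155),("rooktop",0,.018),("large",.016,.022),("large",0,.022)],(260,90,300,270)),
 ("w3",[("tall",.095,.028),("tall",0,.02),("wide",.05,.033),("wide",.005,.023)],(230,180,330,297))]:
    im=cv2.imread(f"pics/{f}.png");m=load(f);S=1
    for n,z,r in cs: circ(im,m,P[n],z,r)
    x,y,w,h=box;out.append(cv2.resize(im[y:y+h,x:x+w],(400,360),interpolation=cv2.INTER_CUBIC)[:300*360//300])
while len(out)<4: out.append(0*out[0])
M=np.vstack([np.hstack(out[:2]),np.hstack(out[2:])]);cv2.imwrite("pics/ov.png",cv2.resize(M,(800,600)))
```

```text
small [ 0.4199 -0.1662]
pawnfoot [ 0.4054 -0.313 ]
pawnhead [ 0.4062 -0.3128]
dish [ 0.5749 -0.3025]
rooktop [0.4539 0.1585]
large [0.4644 0.0184]
ta [0.6108 0.1106]
tb [0.7169 0.0811]
tc [ 0.5734 -0.0299]
tall [0.4156 0.3281]
wide [0.5832 0.3349]
widefloor [0.5833 0.3345]
rookfoot [0.4526 0.1603]
smallchk [ 0.4196 -0.1649]
tray [0.64514945 0.02559439] short [ 0.10610596 -0.02948494] long [-0.03745119 -0.14056701]
```

View pics/ov.png

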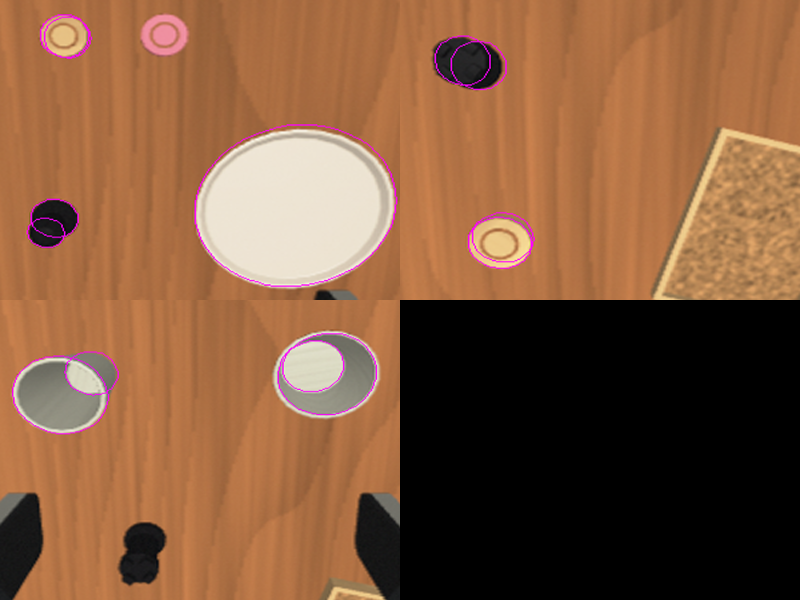

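Outlines fit within about 1–2 mm, so the identities and positions are confirmed. I'll start with the rook.

```bash
cat >> h.py <<'E'
TRAY=np.array([.645,.0256]);U=np.array([.262,.965]);TY=1.305
def pick(p,z,yaw,f,lift=.12):
    bot.reach([*p,z+.1],[np.pi,0,yaw]);bot.line_to([*p,z],max_speed=.1)
    bot.gripper_close(f);o=bot.observe();print("grip",o["opening"],o["gripper_force"],o["time_s"])
    bot.line_to([*p,z+lift],max_speed=.15);o=bot.observe();print("lifted",o["opening"],o["gripper_force"])
def place(p,z,yaw,hi=.1,over=.004,th=4):
    bot.reach([*p,z+hi],[np.pi,0,yaw]);bot.line_to([*p,z+.012],max_speed=.12);bot.dwell(.2)
    hit=bot.line_to([*p,z-over],max_speed=.02,threshold=th);o=bot.observe()
    print("down",hit,"dz",o["position"][2]-z,o["contact_force"],o["opening"],o["time_s"])
def up(z=.2):
    bot.ungrasp();bot.dwell(.2);p=bot.observe()["position"];bot.line_to([p[0],p[1],z],max_speed=.15)
E
python3 - <<'E'
from h import *
pick([.4537,.159],.014,TY,30)
place(TRAY+.035*U,.019,TY)
E
```

```text
grip 0.02915227076885024 29.208310464091483 6.5917
lifted 0.029200700974074324 29.578406524160528
down True dz 0.0003028799204176126 [-1.7257913   0.23085631  4.64375344] 0.029205652768146934 10.125
```

Run:
```python
from h import *
up(.2);shot("wrist","w4")
pick([.4057,-.313],.019,TY,30)
place(TRAY-.035*U,.024,TY)
shot("wrist","w5")
```

```text
grip 0.02242889034012378 29.399016180541366 15.7417
lifted 0.02194793725220222 29.37169572338462
down True dz 0.0003052146944381648 [-1.3149098   0.6942876   4.46495661] 0.02249429731114904 19.7917
```

View pics/w5.png

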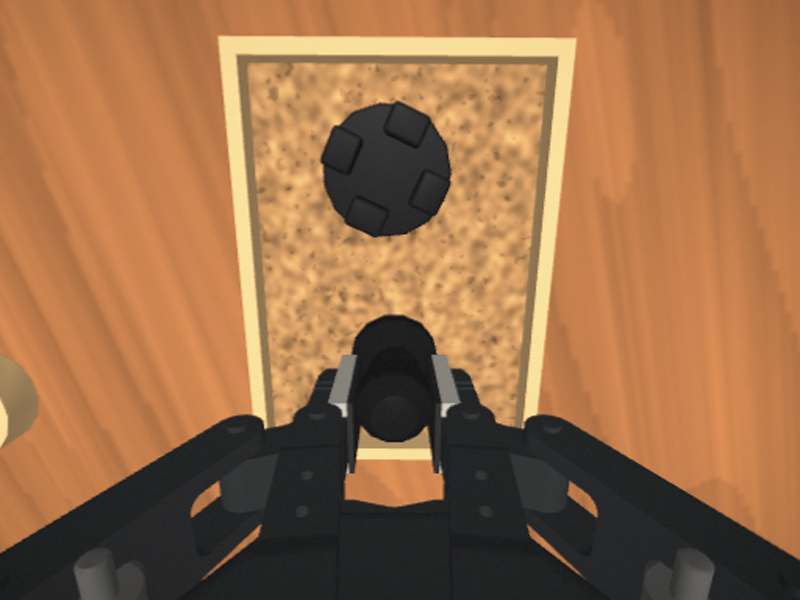

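The tray is as planned: the rook stands upright (386,168) and the pawn is between the pads at (393,400). Next come the discs.

Run:
```python
from h import *
up(.2)
pick([.4644,.0184],.001,H,25)
place([.5749,-.303],.005,H)
up(.2)
pick([.4198,-.1657],.002,0,25)
shot("wrist","w6")
bot.reach([.575,-.303,.2],[np.pi,0,0]);shot("wrist","w7")
```

```text
grip 0.042787115502013834 25.109599828720093 24.4333
lifted 0.04276149246886818 25.42567402124405
down True dz 0.0005874460485253809 [-0.50008584  1.10426327  4.4322778 ] 0.042791883360126896 28.3417
grip 0.028586893241223283 24.579949378967285 33.675
lifted 0.028781450456855918 24.682357907295227
```

View pics/w7.png

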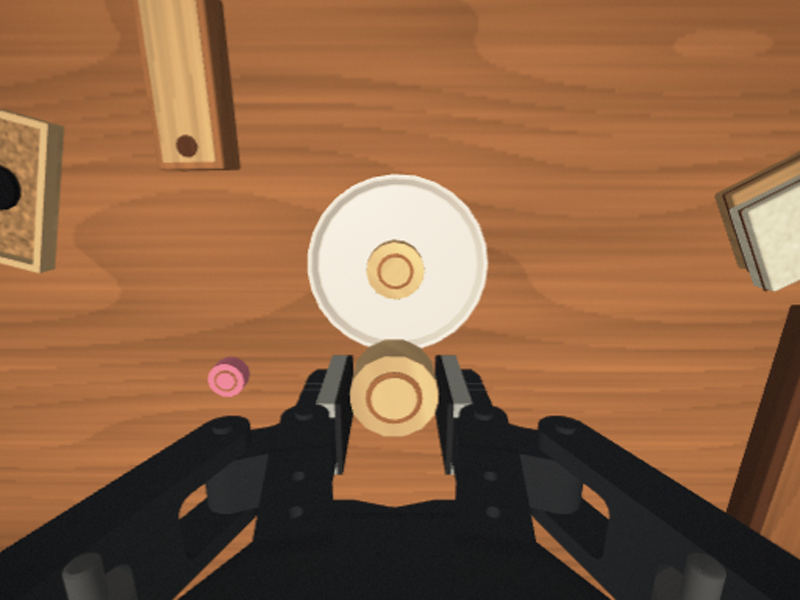

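The large disc lies flat in the dish (top centre 395,270), and the small one is held (top centre 394,398). I'll compute the offset from these and place it.

```bash
python3 - <<'E'
from h import *
m=load("w7");a=world(m,(395.5,270),.020);b=world(m,(394,397.5),.214);t=np.array(bot.observe()["position"][:2])
print(a,b,t); off=b-t; print(off)
off=np.clip(off,-.004,.004)
place(a-off,.022,0)
up(.2);bot.reach([a[0],a[1],.22],[np.pi,0,0]);shot("wrist","w8")
print(bot.observe()["time_s"])
pick([.4156,.3281],.059,H,30,lift=.12)
bot.reach([.5832,.3347,.16],[np.pi,0,H]);shot("wrist","w9")
E
python3 - <<'E'
import cv2,numpy as np
a=cv2.imread("pics/w8.png");b=cv2.imread("pics/w9.png")
cv2.imwrite("pics/m1.png",np.hstack([cv2.resize(a[:,100:700],(400,400)),cv2.resize(b[:,100:700],(400,400))]))
E
```

```text
[ 0.57542849 -0.30442785] [ 0.57468368 -0.30348284] [ 0.57370375 -0.30180303]
[ 0.00097993 -0.00167982]
down True dz 0.0003789467585140205 [-0.20927171  0.05583053  4.06597658] 0.02890432554379702 37.7
40.1333
grip 0.05348537309356967 31.283133441720565 44.0167
lifted 0.05347653080705634 31.67897840765363
```

View pics/m1.png

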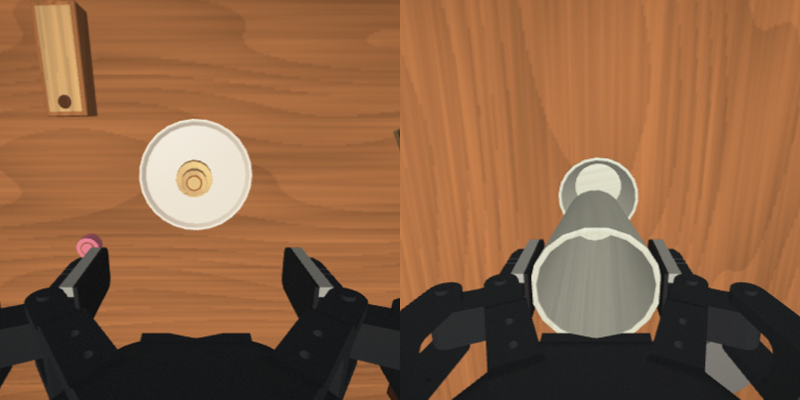

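The small disc sits centred on the large one (left, 194,182). On the right, the tall beaker is held with its rim at (596,283), above the wide one at (598,196). I'll compute the alignment and lower it.

Run:
```python
from h import *
m=load("w9");o=bot.observe();t=np.array(o["position"][:2])
b=world(m,(394,424),.196);w=world(m,(398,294),.05)
print("tcp",t,"rim off",b-t,"wide",w)
place([.5832,.3347],.064,H,hi=.096,over=.004,th=5)
shot("wrist","w10")
```

```text
tcp [0.58161342 0.33469372] rim off [-0.00031097  0.00380582] wide [0.58349065 0.33564041]
down True dz 0.0007828093814742088 [-0.49026906  0.33526717  4.59111667] 0.05330805141232592 47.6167
```

View pics/w10.png

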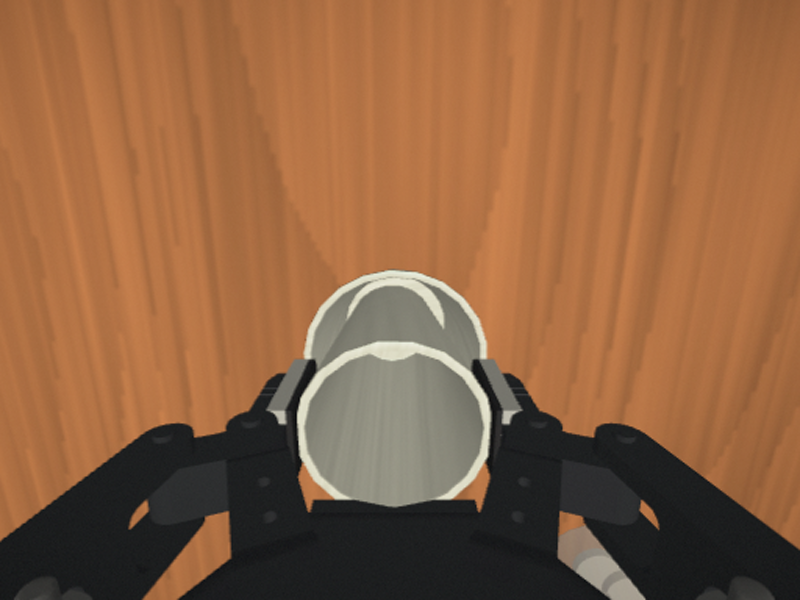

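It is seated, with contact 0.8 mm from the predicted floor height and the rim centred at (394,424). I'll release it and check everything.

Run:
```python
from h import *
up(.24);bot.reach([.583,.335,.26],[np.pi,0,H]);a,_=shot("wrist","w11")
bot.reach([.6,.03,.26],[np.pi,0,TY]);b,_=shot("wrist","w12")
bot.reach([.45,.0,.35],[np.pi,0,H]);c,_=shot("side","s2");d,_=shot("top","t2")
M=np.vstack([np.hstack([a,b]),np.hstack([c,d])]);cv2.imwrite("pics/fin.png",cv2.resize(M,(800,600),interpolation=cv2.INTER_AREA))
o=bot.observe();print(o["time_s"],o["contact_force"])
```

```text
51.975 [0.84151373 0.00273422 0.84289747]
```

View pics/fin.png

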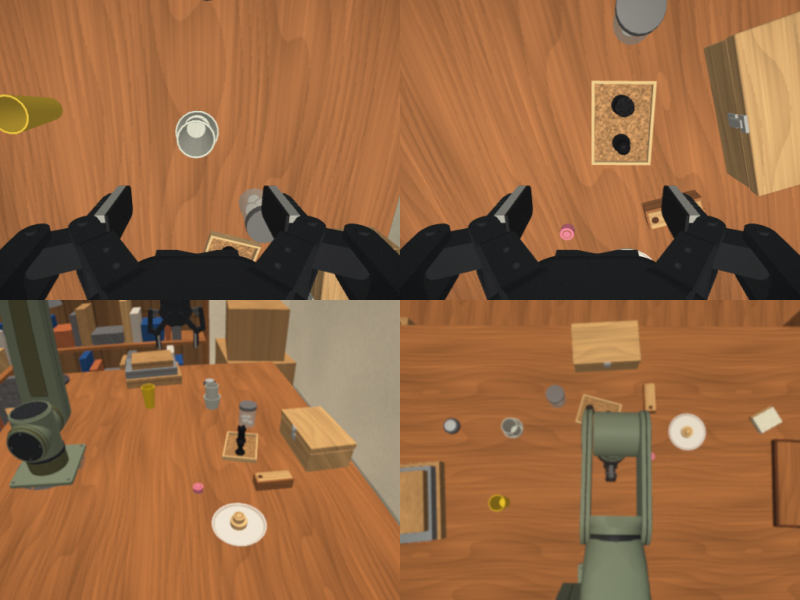

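Rook and pawn stand in the tray (622,105 and 621,143), the discs are stacked in the dish (238,520), and the beaker is nested (197,130). I'll check the beaker fit and the stack with one overlay crop.

Run:
```python
from h import *
t=np.linspace(0,2*np.pi,80);out=[]
for f,c,cs in [("w11",(.5833,.3348),[(.1,.028),(.05,.0345)]),("w8",(.5754,-.3044),[(.020,.022),(.036,.015)])]:
    im=cv2.imread(f"pics/{f}.png");m=load(f);x,y=pix(m,[*c,.05])[0].astype(int)
    im=cv2.resize(im[y-75:y+75,x-75:x+75],None,fx=2.66,fy=2.66,interpolation=cv2.INTER_CUBIC)
    for z,r in cs:
        q=(pix(m,np.c_[c[0]+r*np.cos(t),c[1]+r*np.sin(t),0*t+z])-[x-75,y-75])*2.66
        cv2.polylines(im,[q.round().astype(int)],True,(255,0,255),1)
    out.append(im)
cv2.imwrite("pics/chk.png",np.hstack(out))
```

```text
(no output)
```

View pics/chk.png

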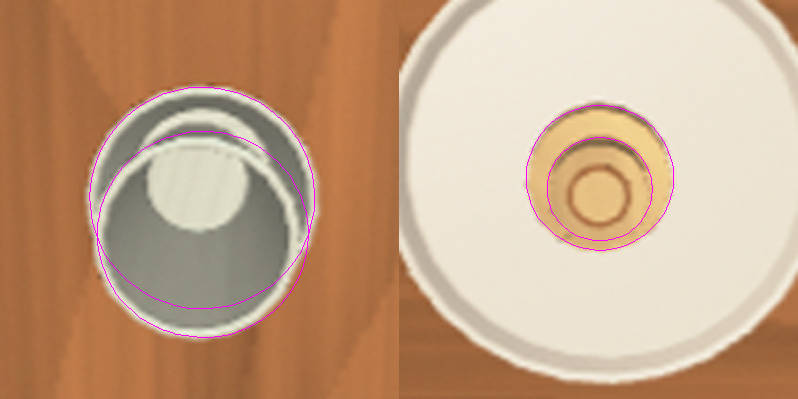

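The tall beaker's rim (198,237) is within about 2 mm of the predicted seated circle, and the small disc is within about 1 mm of centre. I'm handing in.

```bash
python3 -c "
from workcell import bot
print(bot.sign_off())"
```

```text
the job is handed in; nothing more can be done
None
```

The job is handed in at about 52 s on the robot's clock: rook and pawn stand in the tray, the small disc is centred on the large one in the dish, the tall beaker is seated in the wide one, and I never touched the canister or domino box; sign-off returned no verdict.

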